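Run the deburring blade round a sleeve's bore

TASK

Lift the deburring tool out of its stand, put its blade into the top of the sleeve and run it right round the inner top edge, starting at the side where the base plate's index tab is and going clockwise seen from above until it is back at the tab side, pressing it sideways on the edge lightly and steadily all the way (about 6 N, never more than 12 N). Keep the tip about 10 mm below the rim while you do it. Then put the tool back upright in its stand and let go, leaving the other things where they are.

Things in the scene. Friction and masses are not known exactly. Their poses are not given: they have to be found in the camera images.
- deburr_tool: hand deburring tool, about 0.23 kg, upright in its stand, blade down. Origin: centre of the underside of its round flange (40 mm across, 5 mm thick), z up along the tool. Above the flange a square grey handle, 26 x 26 mm, sides along the tool's x and y, from 5 to 67 mm above the origin: grasp it there. Below the flange a short rubber neck, then the blade.
- blade_tip (a point): tip of the blade, on its axis, 50 mm below the tool's origin when slack. The blade is a round steel taper: radius 3.5 mm at the tip, 8 mm at 28 mm above it. It floats sideways on springs in the tool, 2 N per mm in any sideways direction, with stops at 8 mm.
- base_plate: fixed dark square steel plate, 120 x 120 x 14 mm, origin under its centre, z up. On it a round metal sleeve, 84 mm outside, bore 56 mm, 50 mm tall, is held fast: its rim is 64 mm above the origin. It was set down by hand: its axis is upright but lies 5.5 mm off the plate's centre, in a direction that differs each time and is not reported; find it by touch.
- index_tab (a point): outer end of the index tab: a steel tongue 16 mm wide and 9 mm high that sticks out 22 mm from the middle of the plate's -x edge; it lies 82 mm from the plate's centre. The run starts and ends on this side of the bore.
- tool_stand: fixed grey block, 70 x 70 x 60 mm, with two 6 mm high steel feet, origin under its centre, z up. A round upright hole, 26 mm across, goes through its centre; the tool's flange rests on its top, 60 mm above the origin, with the blade hanging in the hole.
- tape_black: bystander: roll of black tape lying flat, 66 mm across, 19 mm tall, origin under its centre.
- tape_measure: bystander: tape measure, 34 x 85 x 63 mm, origin under its centre.
- ref_block_1: bystander: light grey gauge block, 35 x 50 x 12 mm, origin under its centre.
- oil_bottle: bystander: small oil bottle, 32 mm across, 77 mm tall, origin under its centre.
Mind the look-alikes: they are no part of the job. There is more than one size of the deburr_tool; the one meant has the size given above.

How it is judged:
On the way, in this order (a step that is already met when the one before it is completed fails the run):
1. the tool is lifted out of its stand (z of blade_tip in the frame of tool_stand above 0.062 m), for 0.1 s.
2. the blade presses on the sleeve's inner edge with more than 2 N, its tip 2 to 20 mm below the rim: tab side (clockwise from above) (contact force between deburr_tool and base_plate above 2 N and z of blade_tip in the frame of base_plate between 0.044 and 0.062 m and x of blade_tip in the frame of base_plate below -0.0065 m and y of blade_tip in the frame of base_plate between -0.0065 and 0.0065 m), for 0.3 s.
3. the blade presses on the sleeve's inner edge with more than 2 N, its tip 2 to 20 mm below the rim: 1/8 turn (clockwise from above) (contact force between deburr_tool and base_plate above 2 N and z of blade_tip in the frame of base_plate between 0.044 and 0.062 m and x of blade_tip in the frame of base_plate below -0.0065 m and y of blade_tip in the frame of base_plate above 0.0065 m), for 0.3 s.
4. the blade presses on the sleeve's inner edge with more than 2 N, its tip 2 to 20 mm below the rim: 1/4 turn (clockwise from above) (contact force between deburr_tool and base_plate above 2 N and z of blade_tip in the frame of base_plate between 0.044 and 0.062 m and x of blade_tip in the frame of base_plate between -0.0065 and 0.0065 m and y of blade_tip in the frame of base_plate above 0.0065 m), for 0.3 s.
5. the blade presses on the sleeve's inner edge with more than 2 N, its tip 2 to 20 mm below the rim: 3/8 turn (clockwise from above) (contact force between deburr_tool and base_plate above 2 N and z of blade_tip in the frame of base_plate between 0.044 and 0.062 m and x of blade_tip in the frame of base_plate above 0.0065 m and y of blade_tip in the frame of base_plate above 0.0065 m), for 0.3 s.
6. the blade presses on the sleeve's inner edge with more than 2 N, its tip 2 to 20 mm below the rim: 1/2 turn, opposite the tab (clockwise from above) (contact force between deburr_tool and base_plate above 2 N and z of blade_tip in the frame of base_plate between 0.044 and 0.062 m and x of blade_tip in the frame of base_plate above 0.0065 m and y of blade_tip in the frame of base_plate between -0.0065 and 0.0065 m), for 0.3 s.
7. the blade presses on the sleeve's inner edge with more than 2 N, its tip 2 to 20 mm below the rim: 5/8 turn (clockwise from above) (contact force between deburr_tool and base_plate above 2 N and z of blade_tip in the frame of base_plate between 0.044 and 0.062 m and x of blade_tip in the frame of base_plate above 0.0065 m and y of blade_tip in the frame of base_plate below -0.0065 m), for 0.3 s.
8. the blade presses on the sleeve's inner edge with more than 2 N, its tip 2 to 20 mm below the rim: 3/4 turn (clockwise from above) (contact force between deburr_tool and base_plate above 2 N and z of blade_tip in the frame of base_plate between 0.044 and 0.062 m and x of blade_tip in the frame of base_plate between -0.0065 and 0.0065 m and y of blade_tip in the frame of base_plate below -0.0065 m), for 0.3 s.
9. the blade presses on the sleeve's inner edge with more than 2 N, its tip 2 to 20 mm below the rim: 7/8 turn (clockwise from above) (contact force between deburr_tool and base_plate above 2 N and z of blade_tip in the frame of base_plate between 0.044 and 0.062 m and x of blade_tip in the frame of base_plate below -0.0065 m and y of blade_tip in the frame of base_plate below -0.0065 m), for 0.3 s.
10. the blade presses on the sleeve's inner edge with more than 2 N, its tip 2 to 20 mm below the rim: full turn, back at the tab side (clockwise from above) (all of step 2), for 0.3 s.
At the end, for the whole second after the job is handed in: the tool stands at rest, released, in its stand: flange on the block's top (origin 57 to 64 mm above the stand's origin), within 12 mm of its centre, upright within 0.1 rad (z of deburr_tool in the frame of tool_stand between 0.057 and 0.064 m and horizontal distance between each of deburr_tool, blade_tip and tool_stand below 0.012 m and angle between deburr_tool's own z axis and vertical below 0.1 rad and linear speed of deburr_tool below 0.02 m/s); the robot touches nothing.
It fails at once if the tool presses on the sleeve or its base plate with more than 12 N (contact force between deburr_tool and base_plate above 12 N).
It fails at once if the tape black is moved more than 15 mm (distance of tape_black from where it was at the start of the episode above 0.015 m).
It fails at once if the tape measure is moved more than 15 mm (distance of tape_measure from where it was at the start of the episode above 0.015 m).
It fails at once if the ref block 1 is moved more than 15 mm (distance of ref_block_1 from where it was at the start of the episode above 0.015 m).
It fails at once if the oil bottle is moved more than 15 mm (distance of oil_bottle from where it was at the start of the episode above 0.015 m).
It also fails if it takes over 72 s, if anything falls off the work surface, if the arm or the gripper's body presses on something with over 40 N, if the wrist force passes 120 N, or if a joint passes its speed limit or range.

ROBOT

A 7-joint arm with a two-finger parallel gripper is mounted at the origin on the work surface; the furniture and walls round the work are solid. World frame = base frame: x ahead of the robot, y to its left, z up, the work surface at z = 0. Lengths are in m, angles in rad, forces in N, time in s.
With the tool pointing down it reaches from about 0.425 to 0.95 m from the base axis. Payload 4.7 kg.
Tool frame: the origin (TCP) lies on the centre line of the jaws, within the pads' length; the fingertips stand robot.nose_length ahead of it and the grasp point (between the pads) lies 8 mm behind it (robot.nose_length is the distance from the TCP to the fingertips, in m); z points along the fingers, x is the direction in which the jaws open and shut, and the axes are right-handed (so a half turn about z gives the same grasp; the last joint's range is limited). The gripper opens to 85 mm and grips with 20 to 120 N. Pads are 22 mm wide; open, the fingers measure 114 mm over their backs; the gripper's body (76 mm by 85 mm) begins 54 mm behind the grasp point. The pads swing forward as they close: fully open they stand 13 mm farther back than shut.
Start: joints at [1.23, 0.469, -0.049, 1.532, 0.024, 1.141, -0.082], TCP at [0.207, -0.642, 0.242] pointing down, gripper open.
Joint ranges: [-2.59, 2.59], [-0.33, 1.99], [-1.39, 1.29], [0.1, 2.45], [-1.04, 4.18], [0.21, 1.99], [-2.66, 2.66]. Speed limits (rad/s): [2.57, 2.57, 3.14, 3.14, 3.14, 3.14, 3.14].

INTERFACE

Orientations are given as [roll, pitch, yaw] about the fixed x, y, z axes, in that order (R = Rz(yaw) Ry(pitch) Rx(roll)).
In Python, from plant import robot gives the robot as it stands. Calls block until the motion is done:
- robot.goto(position, orientation): joint-space move of the TCP to a pose.
- robot.move_straight(position, vel=0.15, attitude=None, contact_N=None): straight line of the TCP; attitude=None keeps the orientation; vel is the mean speed in m/s. With contact_N (N) it stops when the force on the tool has changed by that much, and returns True; else False.
- robot.move_joints(angles): joint-space move.
- robot.grip(opening, strength=None): opening from 0.0 (shut) to 1.0 (fully open); strength is the grip in N (None keeps the last); returns when the fingers have stopped.
- robot.sleep(seconds).
- robot.inverse_kinematics(position, orientation): joint angles nearest the present ones, or None.
- robot.sense(): the state.
- robot.grab_frame(name): name is "scene" or "top" or "wrist"; returns a dict with "image" (400x640x3 uint8, red, green, blue), "range_z" (400x640 float32, m along the optical axis (not along the pixel's ray), 0 where there is no reading), "fx", "fy", "cx", "cy" (pixels), "R" (3x3) and "t" (3): a world point X has camera coordinates R X + t. Camera axes: x right, y down, z forward; pixel columns grow to the right and rows downward; lengths in m; the calibration is good to about 2 mm. A picture is of the moment at which its call begins.
A pose or a line that the arm cannot do raises robot.IKError and nothing moves.
- robot.close_job(): hands the job in, once; it reports no verdict.
The state is a dict: "t": time; "joint_pos": joint angles; "joint_velocities": joint speeds; "effort": joint torques, N m; "tcp_pos": TCP position; "tcp_rot": TCP orientation; "wrist_force": force on the tool from outside, world axes, zero at the start; "torque": the same for the moment, N m; "opening": opening from 0.0 (shut) to 1.0 (fully open).
Only numpy, scipy, OpenCV 4.12 (cv2) and the standard library are available. Lean on these libraries where they do the work, as an engineer would, in place of code of your own. Each camera call takes 0.05 s, during which the arm holds its last target.

## Working session

There is one attempt and no reset: what is moved stays moved. The work goes in short steps, each a Python script; the robot and the scene stay as the last script left them, time stands still between calls to the robot, and variables do not carry over. Pictures are saved under pics/ and viewed, and the job is handed in when it is done.

```bash
ls; mkdir -p pics
python3 - <<'E'
from plant import robot
import cv2,pickle
print(robot.sense(), robot.nose_length)
for n in ["scene","top","wrist"]:
    f=robot.grab_frame(n); pickle.dump(f,open(f'{n}0.pkl','wb'))
    cv2.imwrite(f'pics/{n}0.png',f['image'][:,:,::-1]); print(n,f['fx'],f['fy'],f['cx'],f['cy'],f['R'],f['t'])
E
```

```text
pics
{'t': 0.0, 'joint_pos': array([ 1.23007894,  0.46948382, -0.04855686,  1.53371306,  0.02411095,
        1.14099569, -0.08229302]), 'joint_velocities': array([-0.0006045 , -0.00050426,  0.00025243,  0.00089162,  0.00135759,
       -0.00057054,  0.00114054]), 'effort': array([-1.71235747e-04, -5.10302746e+01, -4.66635427e-02, -2.37715334e+01,
        1.06618681e-02,  7.49736442e-03, -3.50646786e-06]), 'tcp_pos': array([ 0.20689329, -0.64191104,  0.24122461]), 'tcp_rot': array([ 3.14149110e+00,  2.01155217e-03, -1.25896942e+00]), 'wrist_force': array([ 0.15296689, -0.70037048, -0.35071256]), 'torque': array([-0.00018471, -0.03069651, -0.01652189]), 'opening': 0.9965369156748082} 0.011
scene 450.4064675260533 450.4064675260533 319.22832873491615 201.89917458779777 [[-0.90074605 -0.43434151  0.00200405]
 [-0.3007057   0.6202668  -0.72446199]
 [ 0.31342087 -0.6531589  -0.68931184]] [0.42997673 0.25533683 0.79563148]
top 378.558716319336 378.558716319336 315.7731206189604 201.47969020751893 [[-0.00770053 -0.99989095  0.0126008 ]
 [-0.99427067  0.00631253 -0.10670516]
 [ 0.10661398 -0.01335029 -0.99421086]] [-0.05404901  0.50387036  0.9130544 ]
wrist 312.4681864604857 312.4681864604857 325.1041615554674 203.63382701933463 [[ 0.30642761 -0.95189096 -0.00239013]
 [-0.91777257 -0.29610879  0.26459986]
 [-0.25257796 -0.07888711 -0.96435533]] [-0.67512748 -0.03394431  0.37916375]
```

View pics/scene0.png

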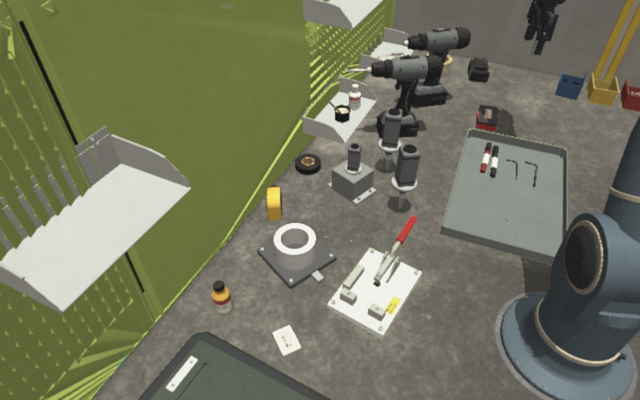

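View pics/top0.png

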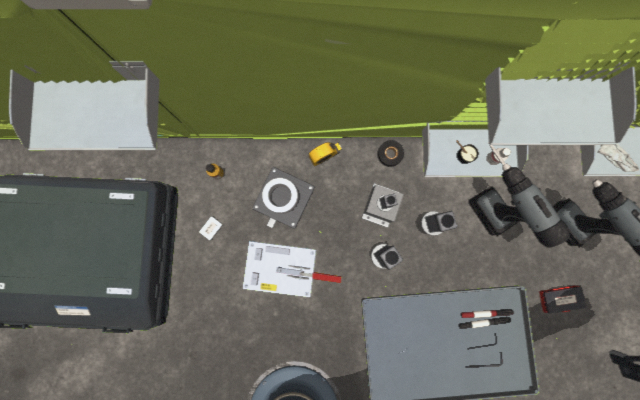

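View pics/wrist0.png

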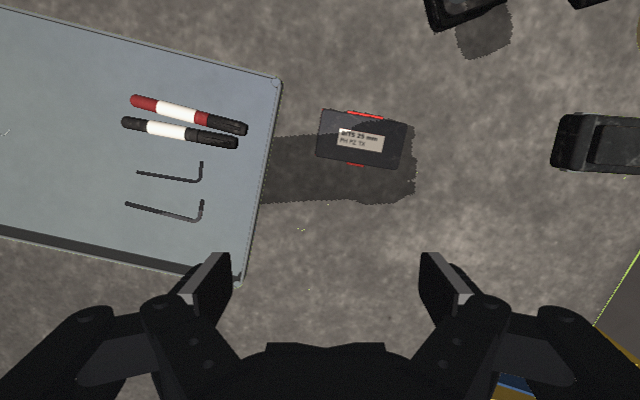

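The scene view shows the stand with a small tool at about (353,165), and two larger tools standing at (392,135) and (406,170). The base plate with its sleeve is at (296,245). In the top view the stand is at (384,204), the look-alikes at (438,222) and (386,256), and the plate at (282,198) with its tab near (271,223).

```bash
cat > h.py <<'E'
import numpy as np, cv2, pickle
def ray(f,u,v,z):
    d=np.array([(u-f['cx'])/f['fx'],(v-f['cy'])/f['fy'],1.0]); R=np.array(f['R']);t=np.array(f['t'])
    c=-R.T@t; w=R.T@d; s=(z-c[2])/w[2]; return c+s*w
def pt(f,u,v):
    z=f['range_z'][int(round(v)),int(round(u))]; R=np.array(f['R'])
    return R.T@(z*np.array([(u-f['cx'])/f['fx'],(v-f['cy'])/f['fy'],1.0])-np.array(f['t']))
def cloud(f):
    v,u=np.mgrid[0:400,0:640]; z=f['range_z']; R=np.array(f['R'])
    P=np.stack([(u-f['cx'])/f['fx']*z,(v-f['cy'])/f['fy']*z,z],-1)-np.array(f['t'])
    return P@R
def proj(f,X):
    c=np.array(f['R'])@np.asarray(X)+np.array(f['t']); return f['fx']*c[0]/c[2]+f['cx'],f['fy']*c[1]/c[2]+f['cy']
E
python3 - <<'E'
from h import *
f=pickle.load(open('top0.pkl','rb'))
im=f['image'][:,:,::-1]
cv2.imwrite('pics/topc.png',cv2.resize(im[130:300,230:470],None,fx=3.3,fy=3.3,interpolation=cv2.INTER_CUBIC))
g=pickle.load(open('scene0.pkl','rb'))
cv2.imwrite('pics/scc.png',cv2.resize(g['image'][100:300,240:440,::-1],None,fx=3,fy=3,interpolation=cv2.INTER_CUBIC))
for n,u,v in [('stand tool top',388,201),('stand',372,204),('big1 top',447,223),('big2 top',394,258),('rim',282,181),('plate',262,190),('tape',390,140),('measure',325,153),('bottle',213,170),('floor',330,200),('center',281,196)]:
    print(n,pt(f,u,v).round(4))
E
```

```text
stand tool top [ 0.4926 -0.2165  0.129 ]
stand [ 0.493  -0.1921  0.06  ]
big1 top [ 0.4409 -0.3311  0.1701]
big2 top [ 0.369  -0.2178  0.1677]
rim [0.5496 0.0236 0.0628]
plate [0.5351 0.0778 0.0128]
tape [ 0.6607 -0.2483  0.0211]
measure [ 0.6182 -0.0805  0.0609]
bottle [0.5771 0.1889 0.0641]
floor [ 0.5097 -0.0943  0.0021]
center [0.5191 0.0296 0.016 ]
```

View pics/topc.png

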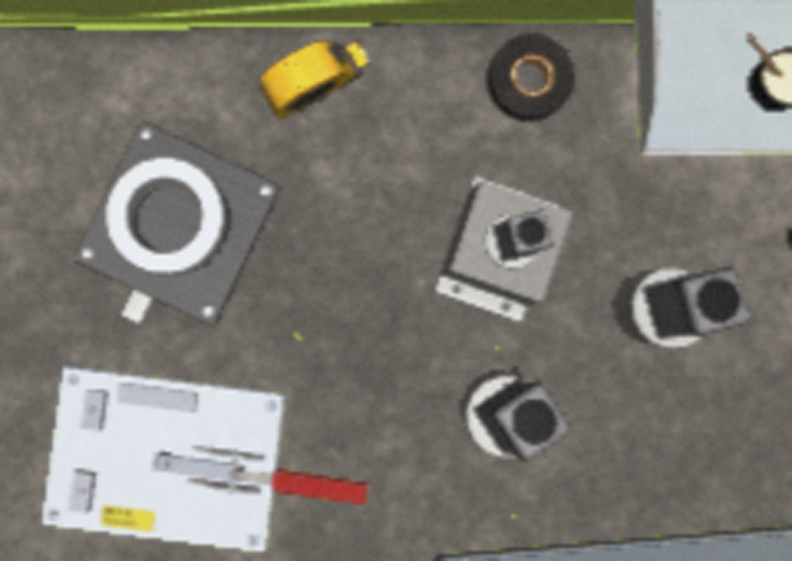

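View pics/scc.png

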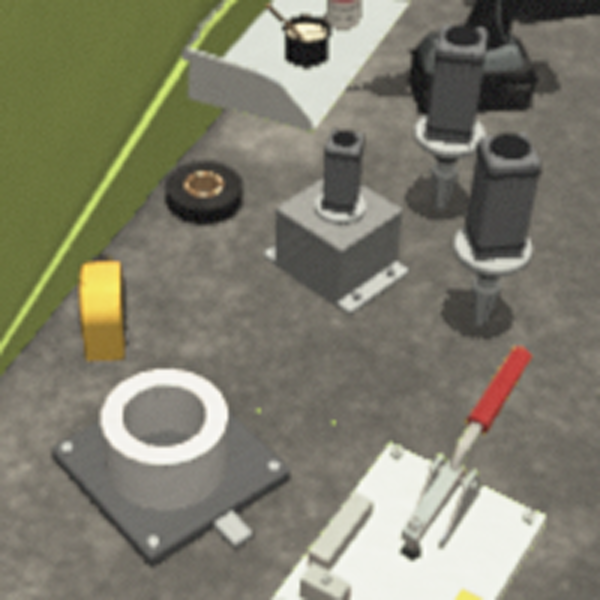

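Candidates for the tool in the top view: the stand tool at (388,201), big tool 1 at (447,223) and big tool 2 at (394,258). Only the one in the stand, with its top at z 0.129, fits a 40 mm flange and a 26 mm handle. The crop confirms this, because the other two are clearly larger. Next I'll get poses.

```bash
cat >> h.py <<'E'
def rect(f,m,z):
    c=max(cv2.findContours(m.astype(np.uint8),cv2.RETR_EXTERNAL,cv2.CHAIN_APPROX_NONE)[0],key=cv2.contourArea)[:,0]
    P=np.array([ray(f,u,v,z)[:2] for u,v in c]).astype(np.float32)
    return cv2.minAreaRect((P*1000))
def measure(f,stand_xy,plate_xy):
    C=cloud(f); X,Y,Z=C[...,0],C[...,1],C[...,2]
    for n,xy,z,r in [('stand top',stand_xy,.06,.06),('handle top',stand_xy,.128,.05),('plate',plate_xy,.014,.1),('rim',plate_xy,.064,.06)]:
        m=(abs(Z-z)<.006)&(np.hypot(X-xy[0],Y-xy[1])<r)&(f['range_z']>0)
        if m.sum()<30: print(n,'none');continue
        m=cv2.morphologyEx(m.astype(np.uint8),cv2.MORPH_CLOSE,np.ones((5,5)))
        if n=='plate':m=cv2.morphologyEx(m,cv2.MORPH_OPEN,np.ones((11,11)))
        zz=Z[m>0]; print(n,np.median(zz).round(4),rect(f,m,z))
    R=np.array(f['R']);print('cam',(-R.T@f['t']).round(3))
E
python3 - <<'E'
from h import *
f=pickle.load(open('top0.pkl','rb'));measure(f,(.493,-.21),(.53,.04))
print('tab end',ray(f,230+128/3.3,130+318/3.3,.009),ray(f,230+136/3.3,130+322/3.3,.009))
g=pickle.load(open('wrist0.pkl','rb'));R=g['R'];c=-R.T@g['t'];print('cam-tcp world',c-[.20689,-.64191,.24122])
from scipy.spatial.transform import Rotation as Ro
T=Ro.from_euler('xyz',[3.1415,.002,-1.259]).as_matrix();print('in tcp',T.T@(c-[.20689,-.64191,.24122]),'axis in tcp',T.T@R[2])
E
```

```text
stand top 0.06 ((496.0245666503906, -221.14138793945312), (69.78410339355469, 70.98503875732422), 69.96368408203125)
handle top 0.1278 ((495.36871337890625, -221.07904052734375), (25.334136962890625, 26.00177764892578), 10.911252975463867)
plate 0.014 ((518.146484375, 32.31614303588867), (45.48229217529297, 43.151832580566406), 89.6624526977539)
rim 0.0641 ((515.8977661132812, 30.577476501464844), (81.7494888305664, 81.017333984375), 44.82160186767578)
cam [ 0.403 -0.045  0.962]
tab end [0.44334908 0.06063733 0.009     ] [0.44026636 0.054544   0.009     ]
cam-tcp world [0.06460295 0.01912218 0.1317966 ]
in tcp [ 0.00135439 -0.06734193 -0.13180582] axis in tcp [-4.70842879e-04  2.64510425e-01  9.64382711e-01]
```

Run:
```python
from h import *
for n in ['top0','scene0']:
    f=pickle.load(open(n+'.pkl','rb'));C=cloud(f);Z=C[...,2];r=np.hypot(C[...,0],C[...,1]);a=np.degrees(np.arctan2(C[...,1],C[...,0]))
    for a0 in range(-80,30,10):
        m=(a>=a0)&(a<a0+10)&(f['range_z']>0)
        print(n,a0,[ (round(float(Z[m&(abs(r-q)<.025)].max()),2) if (m&(abs(r-q)<.025)).any() else None) for q in np.arange(.4,.85,.05)])
f=pickle.load(open('top0.pkl','rb'));C=cloud(f)
m=(abs(C[...,2]-.014)<.004)&(np.hypot(C[...,0]-.518,C[...,1]-.032)<.1)
hsv=f['image'].astype(int);g=hsv.sum(2)/3
m=cv2.morphologyEx(m.astype(np.uint8),cv2.MORPH_OPEN,np.ones((3,3)));print('plate',rect(f,m,.014))
```

```text
top0 -80 [0.01, 0.01, 0.01, 0.01, 0.33, 0.31, 0.03, 0.03, 0.0]
top0 -70 [0.01, 0.02, 0.02, 0.03, 0.03, 0.03, 0.03, 0.03, 0.21]
top0 -60 [0.01, 0.03, 0.03, 0.03, 0.0, 0.22, 0.22, 0.0, 0.23]
top0 -50 [0.03, 0.03, 0.01, 0.0, 0.0, 0.22, 0.23, 0.34, 0.37]
top0 -40 [0.17, 0.17, 0.01, 0.17, 0.17, 0.35, 0.38, 0.34, 0.55]
top0 -30 [0.17, 0.17, 0.07, 0.13, 0.06, 0.08, 0.54, 0.55, 0.55]
top0 -20 [0.01, 0.01, 0.01, 0.0, 0.01, 0.02, 0.55, 0.55, None]
top0 -10 [0.02, 0.02, 0.07, 0.07, 0.06, 0.06, 0.55, None, None]
top0 0 [0.03, 0.02, 0.07, 0.07, 0.02, 0.01, 0.55, None, None]
top0 10 [0.04, 0.01, 0.02, 0.0, 0.08, 0.6, 0.59, 0.53, None]
top0 20 [0.01, 0.02, 0.02, 0.02, 0.36, 0.37, 0.59, 0.55, 0.48]
scene0 -80 [0.01, 0.01, 0.01, 0.01, 0.35, 0.37, 0.35, 0.34, 0.01]
scene0 -70 [0.01, 0.02, 0.02, 0.02, 0.03, 0.36, 0.03, 0.03, 0.22]
scene0 -60 [0.01, 0.03, 0.03, 0.03, 0.03, 0.22, 0.22, 0.01, 0.23]
scene0 -50 [0.03, 0.03, 0.01, 0.01, 0.01, 0.22, 0.23, 0.34, 0.33]
scene0 -40 [0.17, 0.17, 0.01, 0.17, 0.17, 0.35, 0.38, 0.34, 0.34]
scene0 -30 [0.17, 0.17, 0.07, 0.13, 0.06, 0.08, 0.38, 0.4, 0.36]
scene0 -20 [0.01, 0.0, 0.01, 0.01, 0.01, 0.02, 0.45, 0.41, None]
scene0 -10 [0.02, 0.02, 0.07, 0.07, 0.07, 0.07, 0.48, None, None]
scene0 0 [0.03, 0.02, 0.07, 0.07, 0.02, 0.01, 0.52, None, None]
scene0 10 [0.04, 0.01, 0.02, 0.01, 0.08, 0.38, 0.56, 0.56, None]
scene0 20 [0.01, 0.02, 0.02, 0.01, 0.36, 0.37, 0.33, 0.57, 0.42]
plate ((516.3269653320312, 24.987884521484375), (119.39114379882812, 120.49434661865234), 64.35639953613281)
```

```bash
cat >> h.py <<'E'
PI=np.pi
E
python3 - <<'E'
from plant import robot
from h import *
robot.goto([.155,-.46,.25],[PI,0,-1.0])
robot.goto([.41,-.25,.26],[PI,0,-.1])
robot.goto([.496,-.235,.26],[PI,0,.1905])
s=robot.sense();print(s['t'],s['tcp_pos'],s['tcp_rot'],s['wrist_force'],s['joint_pos'])
f=robot.grab_frame('wrist');pickle.dump(f,open('w1.pkl','wb'));cv2.imwrite('pics/w1.png',f['image'][:,:,::-1])
measure(f,(.496,-.221),(.516,.03))
E
```

```text
2.625 [ 0.49590558 -0.23611061  0.25931098] [-3.14070964e+00  1.03211764e-03  1.88801657e-01] [-0.49583094  0.33137199 -0.06732654] [ 0.8245551   0.30085256 -0.5639442   1.78801693  0.1778792   1.10487408
  0.38916196]
stand top 0.0601 ((499.1881408691406, -222.56527709960938), (70.08861541748047, 69.97776794433594), 69.75199127197266)
handle top 0.1275 ((498.1572265625, -221.8655548095703), (25.07454490661621, 26.0509090423584), 11.757807731628418)
plate 0.0141 ((539.4629516601562, -45.45979309082031), (33.262977600097656, 15.124031066894531), 10.796136856079102)
rim none
cam [ 0.484 -0.171  0.391]
```

View pics/w1.png

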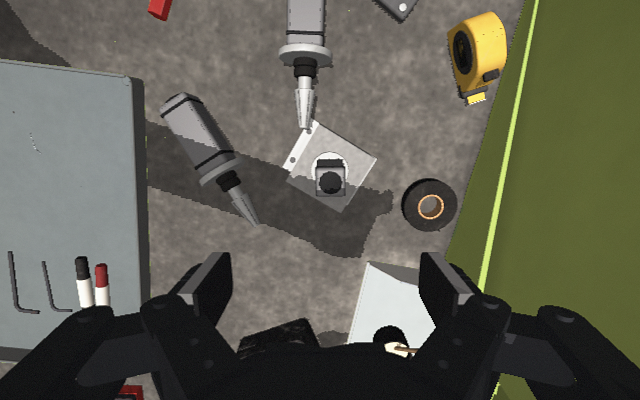

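The wrist view shows the stand tool upright at (330,180). However, two tool shapes at (210,150) and (305,50) look as if they're lying down, so I'll check them with the other cameras.

Run:
```python
from plant import robot
from h import *
a=robot.grab_frame('top');b=robot.grab_frame('scene');pickle.dump(a,open('top1.pkl','wb'));pickle.dump(b,open('scene1.pkl','wb'))
cv2.imwrite('pics/m1.png',np.hstack([cv2.resize(a['image'][130:330,230:470,::-1],(400,333)),cv2.resize(b['image'][80:280,240:440,::-1],(333,333))]))
w=pickle.load(open('w1.pkl','rb'))
for u,v in [(180,105),(245,205),(305,30),(305,100),(270,345)]: print(pt(w,u,v).round(3))
```

```text
[ 0.328 -0.187  0.038]
[ 0.411 -0.284  0.042]
[ 0.448 -0.092  0.045]
[ 0.46  -0.157  0.043]
[ 0.481 -0.23   0.322]
```

View pics/m1.png

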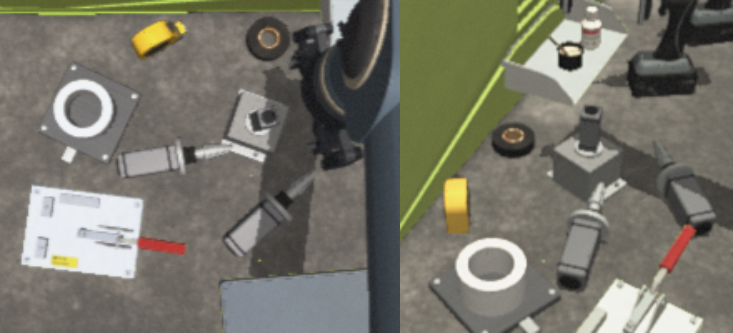

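Both look-alikes have toppled: the top view has them lying at about (160,155) and (265,220) in the left-hand panel. They had been standing on their blade tips. They aren't judged items, they don't block the stand or the bore, and the listed bystanders look unmoved. I'll go on to the grasp.

Run:
```python
from plant import robot
from h import *
a=pickle.load(open('top0.pkl','rb'));b=pickle.load(open('top1.pkl','rb'))
for n,u,v,r in [('tape',390,153,16),('meas',325,153,20),('bottle',213,170,12)]:
    print(n,np.abs(a['image'][v-r:v+r,u-r:u+r].astype(int)-b['image'][v-r:v+r,u-r:u+r]).mean())
O=[PI,0,.197]
robot.goto([.497,-.2215,.16],O)
c=robot.move_straight([.497,-.2215,.095],vel=.08,attitude=O,contact_N=8);print('contact',c)
s=robot.sense();print(s['t'],s['tcp_pos'],s['tcp_rot'],s['wrist_force'])
robot.grip(0.0,60)
s=robot.sense();print(s['t'],s['tcp_pos'],s['opening'],s['wrist_force'])
pickle.dump(s,open('grasp.pkl','wb'))
f=robot.grab_frame('wrist');cv2.imwrite('pics/w2.png',f['image'][:,:,::-1])
```

```text
tape 6.563802083333333
meas 7.733125
bottle 7.688078703703703
contact False
4.225 [ 0.49742691 -0.22152402  0.09532224] [ 3.14122474e+00 -7.12794855e-04  1.97127852e-01] [0.85945878 0.48276337 0.15976254]
4.8 [ 0.49726991 -0.22159222  0.09532605] 0.2988104291085904 [0.60471006 0.67638337 2.01246288]
```

View pics/w2.png

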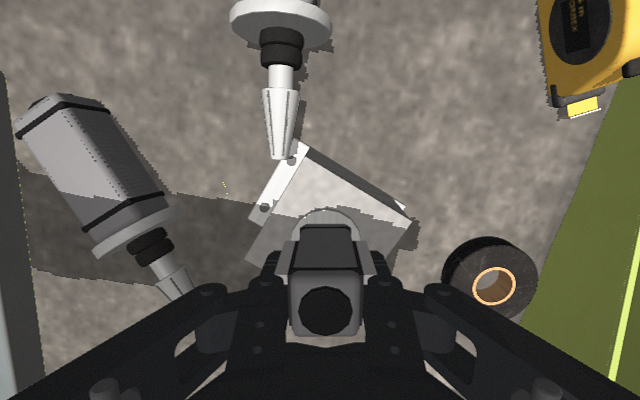

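Run:
```python
from plant import robot
from h import *
O=[PI,0,.197]
g=pickle.load(open('grasp.pkl','rb'))['tcp_pos']
robot.move_straight([g[0],g[1],.205],vel=.12,attitude=O)
robot.goto([.516,.0305,.205],O)
def samp(n=6,dt=.05):
    W=[];
    for i in range(n): robot.sleep(dt); W.append(robot.sense()['wrist_force'])
    return np.mean(W,0),np.std(W,0)
print(samp()); s=robot.sense();print(s['t'],s['tcp_pos'],s['opening'])
f=robot.grab_frame('scene');cv2.imwrite('pics/s2.png',cv2.resize(f['image'][80:300,200:460,::-1],None,fx=2.5,fy=2.5))
c=robot.move_straight([.516,.0305,.1393],vel=.08,attitude=O,contact_N=4);print('contact',c)
m,sd=samp();s=robot.sense();print(s['t'],s['tcp_pos'],m,sd)
```

```text
(array([-3.51398888e-04, -1.29264115e-01, -1.63441772e+00]), array([0.32308659, 0.36783374, 0.57441087]))
7.2083 [0.51615944 0.02931721 0.20491545] 0.3029782329427914
contact False
8.5333 [0.516173   0.03046907 0.13963014] [-0.1891398  -0.12356864 -1.64554869] [0.5155615  0.53525756 0.70433674]
```

View pics/s2.png

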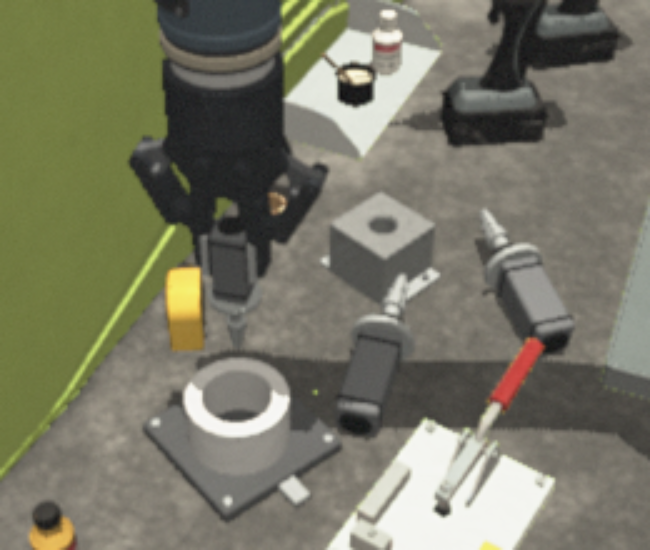

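The tool is held upright over the bore at about (235,350) in the crop, and it went in without contact. Next I'll find the centre by touch.

```bash
cat >> h.py <<'E'
from plant import robot
O=[PI,0,.197]; PSI=np.radians(-25.3); ZT=.1393; K=2.0; RC=28-(3.5+10*4.5/28)
BASE=np.array([-.1,-.12])
def samp(n=8,dt=.04):
    W=[];Q=[]
    for i in range(n):
        robot.sleep(dt); s=robot.sense();W.append(s['wrist_force'][:2]);Q.append(s['tcp_pos'])
    return np.mean(W,0)-BASE,np.mean(Q,0)
E
python3 - <<'E'
from h import *
c0=np.array([.516,.0305]);D=[];out=[]
for k in [0,90,-90]:
    a=PSI+np.radians(k);d=np.array([np.cos(a),np.sin(a)])
    robot.move_straight([*(c0+.019*d),ZT],vel=.05,attitude=O,contact_N=4)
    hit=robot.move_straight([*(c0+.029*d),ZT],vel=.008,attitude=O,contact_N=3)
    F,p=samp();Fr=-F@d
    con=p[:2]-d*Fr/1000/K
    print(k,hit,p.round(4),'F',F.round(2),'Fr',round(Fr,2),'touch r from c0',((con-c0)@d*1000).round(2));out.append((con,d))
    robot.move_straight([*c0,ZT],vel=.06,attitude=O)
print(robot.sense()['t'],robot.sense()['tcp_pos'])
P=np.array([o[0] for o in out]);
A=2*(P[1:]-P[0]);b=(P[1:]**2).sum(1)-(P[0]**2).sum();c=np.linalg.solve(A,b);print('centre',c,'R',np.hypot(*(P-c).T))
E
```

```text
0 True [0.5386 0.019  0.1377] F [-0.58  0.74] Fr 0.84 touch r from c0 24.97
90 True [0.526  0.0536 0.1378] F [ 0.34 -0.72] Fr 0.51 touch r from c0 24.94
-90 True [0.5053 0.0091 0.1388] F [2.03 1.98] Fr 2.65 touch r from c0 22.6
15.675 [0.51565377 0.03054993 0.13898042]
centre [0.51759616 0.03105331] R [0.02384702 0.02384702 0.02384702]
```

Run:
```python
from h import *
robot.grip(0.0,120)
c0=np.array([.5174,.0308]); d=-np.array([np.cos(PSI),np.sin(PSI)])
F,p=samp();print('free',F.round(2),p.round(4))
robot.move_straight([*(c0+.020*d),ZT+.0005],vel=.06,attitude=O,contact_N=5)
hit=robot.move_straight([*(c0+.028*d),ZT+.0005],vel=.01,attitude=O,contact_N=4)
for k in range(3):
    F,p=samp(10,.03);s=robot.sense();print(hit,p.round(4),'F',F.round(2),'Fr',round(-F@d,2),'r',((p[:2]-c0)@d*1000).round(2),s['tcp_rot'].round(4))
    if k<2:
        r=(p[:2]-c0)@d+.0006
        if -F@d<5: robot.move_straight([*(c0+r*d),ZT+.0005],vel=.01,attitude=O)
print(robot.sense()['t'],robot.sense()['opening'])
```

```text
free [-0.23  0.1 ] [0.5159 0.0302 0.1393]
True [0.4944 0.0414 0.1397] F [ 2.92 -0.86] Fr 3.0 r 25.35 [ 3.1404 -0.0032  0.1967]
True [0.494  0.0418 0.1398] F [ 4.   -1.27] Fr 4.16 r 25.8 [ 3.1415e+00 -1.0000e-04  1.9690e-01]
True [0.4936 0.042  0.1398] F [ 4.63 -2.  ] Fr 5.04 r 26.29 [ 3.1415e+00 -2.0000e-04  1.9700e-01]
18.9083 0.2909444724949778
```

```bash
cat >> h.py <<'E'
def run(a0,a1,step,r,c=np.array([.5175,.0310]),vel=.02,n=4):
    N=max(1,int(round(abs(a1-a0)/step)));L=[]
    for a in np.linspace(a0,a1,N+1)[1:]:
        t=PSI+np.radians(a);d=np.array([np.cos(t),np.sin(t)])
        robot.move_straight([*(c+r*d),.1396],vel=vel,attitude=O)
        F,p=samp(n,.02);Fr=-F@d;Ft=F@np.array([-d[1],d[0]])
        L.append((round(a),round(Fr,1),round(Ft,1),round(r*1e3,2),round(((p[:2]-c)@d)*1e3,2),round(p[2],4)))
        e=6-Fr; r+=np.clip(.35*e/2,-1.2,.35)/1000
        if np.hypot(*F)>9.5: r-=.001
    for l in L: print(*l)
    print('t',robot.sense()['t']); np.save('r.npy',r); return r
E
python3 - <<'E'
from h import *
r=run(180,192.4,6.2,.0265)
robot.sleep(.3)
run(192.4,120,7,r)
E
```

```text
186 4.8 -1.0 26.5 26.32 0.1398
192 5.0 -1.0 26.71 26.49 0.1398
t 19.6167
185 5.3 0.6 26.89 26.63 0.1397
178 6.2 0.7 27.01 26.67 0.1393
171 5.7 0.8 26.98 26.65 0.1391
163 5.7 -0.3 27.02 26.87 0.139
156 5.2 1.4 27.08 26.81 0.1388
149 5.1 1.3 27.21 26.55 0.1386
142 5.4 0.5 27.38 26.41 0.1385
134 5.0 0.6 27.47 26.91 0.1388
127 5.3 1.4 27.64 27.29 0.1391
120 5.2 1.6 27.76 27.05 0.1389
t 23.7917
```

Force is steady at 5 to 6 N, so I'll continue the rest of the way round.

Run:
```python
from h import *
r=float(np.load('r.npy'))
r=run(120,-40,7,r)
```

```text
113 5.0 0.6 27.91 27.01 0.1389
106 5.2 0.3 28.07 27.29 0.1389
99 4.9 1.4 28.21 27.53 0.1389
92 5.3 1.3 28.39 27.37 0.1388
85 5.8 1.2 28.51 27.22 0.1387
78 5.3 0.4 28.55 27.26 0.1388
71 4.8 0.9 28.68 27.71 0.1389
64 5.4 1.9 28.89 27.71 0.1389
57 5.9 1.4 28.99 27.49 0.1389
50 5.2 0.6 29.02 27.48 0.1389
43 5.1 -0.1 29.16 27.77 0.139
37 5.1 1.2 29.31 27.71 0.1391
30 5.4 1.7 29.47 27.49 0.1391
23 5.9 1.1 29.58 27.35 0.1392
16 4.8 0.5 29.6 27.41 0.1393
9 5.2 1.2 29.8 27.98 0.1394
2 5.6 1.8 29.94 27.84 0.1396
-5 5.8 1.6 30.0 27.7 0.1398
-12 5.3 0.6 30.03 27.72 0.1398
-19 5.2 0.5 30.14 28.14 0.1399
-26 5.6 2.0 30.28 27.94 0.1402
-33 5.8 1.4 30.35 27.72 0.1404
-40 5.8 0.9 30.4 27.65 0.1405
t 32.8667
```

Run:
```python
from h import *
r=float(np.load('r.npy'))
r=run(-40,-174,7,r)
robot.sleep(.4);print(samp())
```

```text
-47 5.4 0.7 30.42 28.27 0.1404
-54 5.6 1.4 30.52 28.12 0.1406
-61 5.1 1.9 30.6 27.83 0.1409
-68 5.5 1.3 30.75 27.71 0.141
-75 5.4 0.1 30.83 27.85 0.141
-82 5.7 1.4 30.94 28.15 0.141
-89 6.2 1.4 31.0 27.82 0.1412
-96 5.4 1.0 30.96 27.56 0.1413
-103 4.9 0.1 31.07 27.72 0.1412
-111 6.1 1.1 31.25 28.08 0.1411
-118 6.2 1.9 31.23 27.77 0.1412
-125 5.9 1.2 31.2 27.56 0.1412
-132 5.6 0.5 31.22 27.67 0.1411
-139 5.4 0.8 31.29 27.84 0.141
-146 5.6 2.2 31.4 27.71 0.141
-153 5.6 1.3 31.47 27.56 0.141
-160 5.6 0.1 31.53 27.69 0.1409
-167 5.3 0.8 31.6 27.92 0.1408
-174 5.4 2.0 31.72 27.87 0.1406
t 40.6167
(array([ 4.59743843, -3.87038749]), array([0.49061242, 0.03851685, 0.14062133]))
```

Run:
```python
from h import *
g=pickle.load(open('grasp.pkl','rb'))['tcp_pos']
robot.move_straight([.5175,.031,.1396],vel=.05,attitude=O)
F,p=samp();print('free',F,p)
robot.move_straight([.5175,.031,.21],vel=.12,attitude=O)
robot.goto([g[0],g[1],.21],O)
robot.move_straight([g[0],g[1],.185],vel=.08,attitude=O)
f=robot.grab_frame('scene');w=robot.grab_frame('wrist');pickle.dump(w,open('w3.pkl','wb'))
cv2.imwrite('pics/s3.png',cv2.resize(f['image'][60:220,270:430,::-1],None,fx=3.5,fy=3.5));cv2.imwrite('pics/w3.png',w['image'][:,:,::-1])
s=robot.sense();print(s['t'],s['tcp_pos'],s['opening'])
```

```text
free [ 0.01390456 -0.03415473] [0.51719615 0.03115168 0.13957901]
44.75 [ 0.49763035 -0.22143319  0.18520213] 0.293404051617161
```

View pics/s3.png

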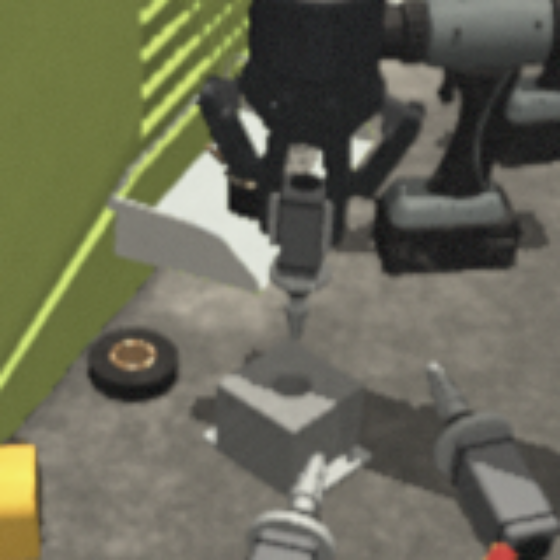

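View pics/w3.png

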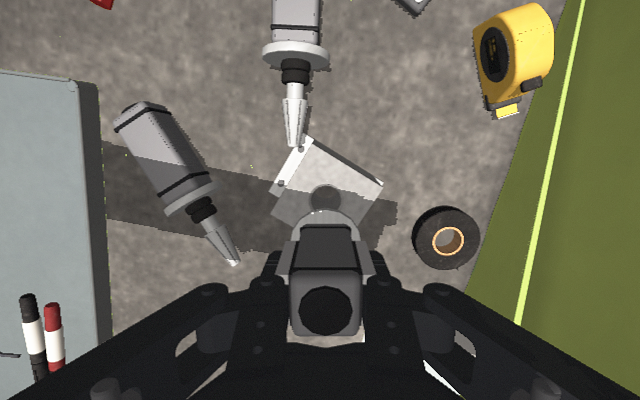

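The tool hangs upright in the jaws, directly over the stand hole (scene crop at about (295,330) above the hole at (292,383)). I'll lower it and release.

Run:
```python
from h import *
g=pickle.load(open('grasp.pkl','rb'))['tcp_pos']
robot.move_straight([g[0],g[1],.105],vel=.07,attitude=O,contact_N=6)
s=robot.sense();print(s['t'],s['tcp_pos'],s['wrist_force'])
c=robot.move_straight([g[0],g[1],.094],vel=.015,attitude=O,contact_N=4)
s=robot.sense();print(c,s['t'],s['tcp_pos'],s['wrist_force'])
robot.grip(1.0);robot.sleep(.2)
robot.move_straight([g[0],g[1],.2],vel=.08,attitude=O)
robot.sleep(.3)
f=robot.grab_frame('scene');w=robot.grab_frame('wrist')
cv2.imwrite('pics/s4.png',cv2.resize(f['image'][60:300,200:430,::-1],None,fx=2.5,fy=2.5));cv2.imwrite('pics/w4.png',w['image'][:,:,::-1])
measure(w,(.4975,-.2215),(.516,.03))
s=robot.sense();print(s['t'],s['tcp_pos'],s['opening'],s['wrist_force'])
```

```text
46.0417 [ 0.49765371 -0.22173133  0.10549882] [-0.44452544 -0.33503789 -2.17382643]
True 46.6583 [ 0.49714835 -0.22156755  0.0954253 ] [0.33054721 0.09267746 5.28462084]
stand top 0.0601 ((499.1194152832031, -222.46925354003906), (70.48216247558594, 70.02584075927734), 69.7806396484375)
handle top 0.1275 ((497.7579345703125, -221.1133575439453), (25.37261962890625, 25.82917022705078), 11.246248245239258)
plate 0.0139 ((540.8497924804688, -48.165283203125), (25.4359188079834, 11.930216789245605), 11.28532886505127)
rim none
cam [ 0.485 -0.157  0.332]
49.3417 [ 0.49724832 -0.22156303  0.19991436] 1.000353939898233 [-0.19597921  0.42967404  0.59638725]
```

View pics/s4.png

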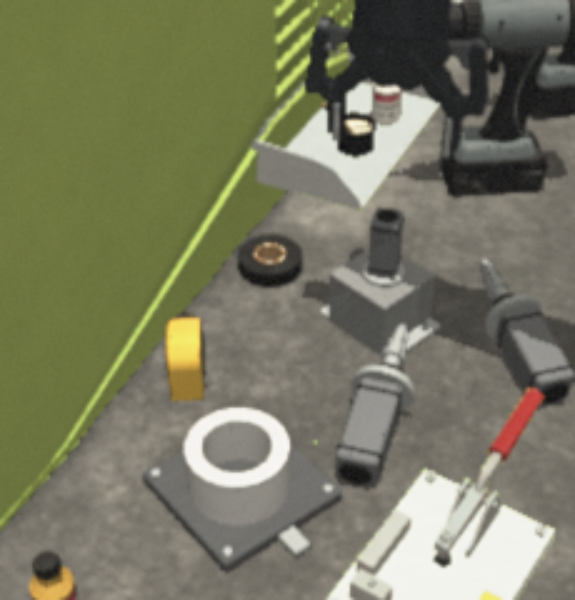

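View pics/w4.png

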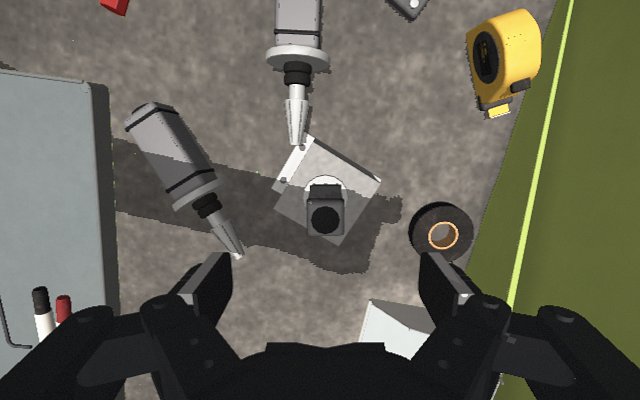

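The tool stands upright in its stand at (325,210), with its top at z 0.1275 m as before, and the gripper is open and clear. I'll hand it in.

```bash
python3 -c "
from plant import robot
robot.close_job()"
```

```text
the job is handed in; nothing more can be done
```

I ran the deburring tool once round the bore, put it back in its stand and handed the job in. `close_job` gives no verdict, so I don't know whether it passed.

**Force:** I found the sleeve by touch, then went clockwise from the tab side back to the tab side. The radial force read 4.8–6.2 N at every sample, with up to about 2.2 N of sideways drag. I only sampled between short moves, so a brief peak in between could have been missed.

**Depth:** I worked it out from the gripper height, and it put the tip about 8–11 mm below the rim.

**Putting it back:** At about 49 s of the 72 s, the tool stood upright in the stand with the gripper open and clear. Its top was at 0.1275 m, as before, and about 2 mm from the stand's centre.

**What failed or disagreed:**
- **Toppled look-alikes:** The two larger tools, standing on their blade tips at the start, were lying down when I looked after my approach move. I don't know whether they fell on their own or the arm knocked them. The fingertips should have passed about 7 cm above them.
- **Bystanders:** The tape, tape measure and oil bottle look unmoved in the pictures. I didn't check the gauge block separately.
- **Measurements:** The top and wrist cameras differed by about 3 mm on where the stand is. The first two touches stopped at under 1 N, so the centre from touch is good to about 1 mm. The gripper also ended about 1 mm further out than at the start for the same force.

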